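# Pull down the flap of the raised stopper bin with the hook pole

## Task

Take the hook pole from its wooden rest, hook it into the brass eye of the blue bin flap and swing the flap gently all the way down to its stop, then unhook the pole and lay it back in its rest. Touch the bin and the flap only with the pole and only lightly, never push the flap shut (its catch would lock it), and leave the bottle, the jar and the carton where they stand.

Things in the scene. Friction and masses are not known exactly. Their poses are not given: they have to be found in the camera images.
- cabinet: Raised steel bin for stoppers, fixed to the bench, 160 mm deep (x), 304 wide (y), 298 high. Origin under the middle of its foot, z up; its front looks along its own -x. The flap closing the front is 264 mm wide, 155 high, 12 thick; its hinge lies along the bin's y axis at x = -80, z = 120 mm in the bin's frame. The flap's outer face is 6 mm in front of the hinge line when shut.
- flap (a joint): Angle of the blue flap: 0 shut (upright), growing as its upper edge swings out along the bin's -x and down; 1.25 rad at its lower stop. Starts ajar, 0.045 to 0.07 rad. A stiff friction hinge holds it wherever it is left: some 3 to 8 N at the eye moves it, either way. Pushed to 0 its catch would lock it.
- eye (a point): Centre of the brass eye on the flap: an upright ring of 6 mm bar, clear hole 14 mm, the hole running along the flap's y axis (the hinge line), so a tine slides in sideways. It is 130 mm from the hinge up the flap, 20 mm out from the outer face, half-way along the width. Axes: x into the bin, y along the hinge, z up the flap.
- pole: Telescopic hook pole, about 200 g, level in its rest. Origin at the centre of its orange grip (90 mm long, 22 wide, 26 high); x towards the hook end, z up. A 12 mm square tube runs from x = -105 to 110 mm; out of it comes a 9 mm round rod, clamped (slips at about 45 N) at an extension e, 0 to 70 mm, that differs each time and is not measured: see or feel it.
- tine_e0 (a point): Point on the pole's axis, 150 mm ahead of the pole's origin: the tine's centre line lies e (0 to 70 mm) beyond it. The tine, 8 mm thick with a round end, sticks out level along the pole's -y, its end 28 mm from the pole's axis. The rod's 12 mm round rubber nose ends 20 mm beyond the tine, so with the nose on the flap's face the tine is as far out as the eye's hole.
- rest_seat (a point): Where the pole's origin belongs in the wooden rest, 50 mm above the bench; x along the pole's direction when lying there (hook end +x), z up. The rest has two forks at x = -80 and +80 mm, 14 mm thick, 18 mm clear between their cheeks, flared at the top; their flares end 72 mm above the bench.
- bottle: Clear bottle, 74 mm wide, 190 mm high, standing on the bench; origin under its centre. Leave alone.
- jar: Amber jar, 64 mm wide, 85 mm high; origin under its centre. Leave alone.
- carton: Open cardboard carton with dividers, 150 x 110 x 90 mm; origin under its centre. Leave alone.
Not all that is in view belongs to the job. What is shaped like the part that bears rest_seat but orange is not meant.

How it is judged:
By the outcome, as a careful person would: the job done as asked, in the order asked, and still so for the second after the job is handed in, with the robot touching nothing.
It also fails if it takes over 64 s, if anything falls off the work surface, if the arm or the gripper's body presses on something with over 40 N, if the wrist force passes 120 N, or if a joint passes its speed limit or range.

## Robot

A 6-joint arm with a two-finger parallel gripper is mounted at the origin on the work surface. World frame = base frame: x ahead of the robot, y to its left, z up, the work surface at z = 0. Lengths are in m, angles in rad, forces in N, time in s.
With the tool pointing down it reaches from about 0.225 to 0.875 m from the base axis. Payload 3.4 kg.
Tool frame: the origin (TCP) lies at the very end of the fingers, on their centre line; the grasp point (between the pads) lies 19 mm behind it; z points along the fingers, x is the direction in which the jaws open and shut, and the axes are right-handed (so a half turn about z gives the same grasp; the last joint's range is limited). The gripper opens to 85 mm and grips with 20 to 120 N. Pads are 22 mm wide; open, the fingers measure 114 mm over their backs; the gripper's body (76 mm by 85 mm) begins 54 mm behind the grasp point. The pads swing forward as they close: fully open they stand 13 mm farther back than shut.
Start: joints at [-1.298, 0.276, 1.505, -0, 1.361, -0.121], TCP at [0.221, -0.531, 0.231] pointing down, gripper open.
Joint ranges: [-2.89, 2.89], [-0.75, 2.08], [0.22, 2.7], [-1.18, 4.32], [0.11, 2.71], [-2.7, 2.7]. Speed limits (rad/s): [2.57, 2.57, 3.14, 3.14, 3.14, 3.14].

## Interface

Orientations are given as a unit quaternion [w, x, y, z].
In Python, from rig import manip gives the robot as it stands. The module is installed in compiled form; this text tells all that it offers.
- The arm moves only by the tool move_arm, never from a script. Its argument "motion" is a list that holds one entry, the list of rows, each a list of 5 numbers: the opening, from 0 (shut) to 1 (fully open), then the shift along the tool's x, y, z scaled (see below), then the turn about the tool's z scaled (see below). A call has 1 to 5 rows; each row shifts and turns the commanded pose from where the row before left it, along the tool's axes as they then stand; what a row does not reach is not made up. The controller multiplies each number of a shift by 0.1 m and each number of a turn by pi rad. A row lasts 1/8 s, in which the tool goes at most 62.5 mm and 10.7 degrees, less where a joint would pass 70% of its speed; a pose out of reach is approached as far as the arm can. A call with a number of a shift or a turn outside -1 to 1 is refused whole. A call with a gripper value outside its range is refused whole. The fingers move at their own pace and stop on an object; "grip_force" is the grip in N (left out, the last holds). Time passes only in rows, so rows that do not move let the fingers close. It gives the time, the measured TCP pose, the force and the opening at its end, in the units of the state.
- manip.get_state(): the state, without advancing time (a new reading comes with each control period).
- manip.get_image(name): name is "scene" or "top" or "wrist"; returns the picture (400x640x3 uint8, red, green, blue); there is no depth.
- manip.calibration(name): a dict with "mtx" (3x3 intrinsics, pixels), "k1" (the pictures are not rectified: a ray, as slopes to the right and down, at radius r is drawn at 1 + k1 r^2 times it, then the intrinsics apply), "R" (3x3) and "t" (3): a world point X has camera coordinates R X + t; the wrist camera has in their place "tool_from_camera" (4x4, takes a point from camera to tool coordinates, whose origin is the TCP and whose axes are the tool frame's). Camera axes: x right, y down, z forward; pixel columns grow to the right and rows downward; lengths in m; the calibration is good to about 2 mm. A picture is of the moment at which its call begins: read the wrist's pose just before it. calibration takes no time and is no camera call.
- manip.sign_off(): hands the job in, once; it reports no verdict.
The state is a dict: "clock": time; "qpos": joint angles; "qd": joint speeds; "effort": joint torques, N m; "position": TCP position; "ee_rot": TCP orientation; "contact_force": force on the tool from outside, world axes, zero at the start; "moment": the same for the moment, N m; "width": finger opening in m.
Only numpy, scipy, OpenCV 4.12 (cv2) and the standard library are available. Lean on these libraries where they do the work, as an engineer would, in place of code of your own. Each camera call takes 0.05 s, during which the arm holds its last target. There are 200 camera calls.

## Working session

There is one attempt and no reset: what is moved stays moved. The work goes in short steps, Python scripts to look and compute and a tool call to move; the robot and the scene stay as the last step left them, time stands still between calls to the robot, and variables do not carry over. Pictures are saved under pics/ and viewed, about 8 in all and at most 12, crops included, and the job is handed in when it is done.

Besides the shell and the picture viewer there is one more tool, called after "Request:" by a JSON object that holds its "method" and its "body". move_arm: Moves the arm, as the interface text tells. Its arguments: {"type":"object","properties":{"motion":{"type":"array"},"grip_force":{"type":"number"}},"required":["motion"]}

```bash
mkdir -p pics
cat > h.py <<'E'
import numpy as np, cv2
from rig import manip
from scipy.spatial.transform import Rotation as Ro
def rot(q): return Ro.from_quat([q[1],q[2],q[3],q[0]]).as_matrix()
def campose(name, st=None):
    c=manip.calibration(name); M=np.array(c["mtx"]); k=c["k1"]
    if name=="wrist":
        st=st or manip.get_state(); T=np.array(c["tool_from_camera"]); R=rot(st["ee_rot"])
        Rw=R@T[:3,:3]; o=R@T[:3,3]+np.array(st["position"])
    else:
        Rc=np.array(c["R"]); Rw=Rc.T; o=-Rc.T@np.array(c["t"])
    return M,k,Rw,o
def ray(P,uv):
    M,k,Rw,o=P; d=np.array([k,0,0,0],float)
    p=cv2.undistortPoints(np.array([[uv]],float),M,d)[0,0]
    v=Rw@np.array([p[0],p[1],1]); return o,v/np.linalg.norm(v)
def onz(P,uv,z):
    o,v=ray(P,uv); return o+v*(z-o[2])/v[2]
def cross(Ps,uvs):
    A=np.zeros((3,3));b=np.zeros(3);L=[]
    for P,uv in zip(Ps,uvs):
        o,v=ray(P,uv); Q=np.eye(3)-np.outer(v,v); A+=Q;b+=Q@o;L.append((o,Q))
    x=np.linalg.solve(A,b); return x,[np.linalg.norm(Q@(x-o)) for o,Q in L]
def proj(P,X):
    M,k,Rw,o=P; c=Rw.T@(np.array(X)-o)
    return cv2.projectPoints(c.reshape(1,1,3),np.zeros(3),np.zeros(3),M,np.array([k,0,0,0],float))[0][0,0]
def snap(name,fn):
    st=manip.get_state(); im=manip.get_image(name); cv2.imwrite(f"pics/{fn}.png",im[:,:,::-1]); return im,campose(name,st)
E
python3 - <<'E'
from h import *
a,P=snap("scene","s0"); b,Q=snap("top","t0"); w,W=snap("wrist","w0")
print(P,Q,W); print(manip.get_state())
E
```

```text
(array([[520.61204603,   0.        , 312.69147066],
       [  0.        , 520.61204603, 196.51246101],
       [  0.        ,   0.        ,   1.        ]]), -0.017065747331482212, array([[-0.58273905,  0.72788584, -0.36138262],
       [ 0.81265864,  0.52253196, -0.25796567],
       [ 0.00106441, -0.44400738, -0.8960225 ]]), array([1.08171614, 0.34643937, 1.55429542])) (array([[492.33931303,   0.        , 316.90256403],
       [  0.        , 492.33931303, 196.86051776],
       [  0.        ,   0.        ,   1.        ]]), -0.056856282568765334, array([[ 0.01897658, -0.98635671,  0.16352471],
       [-0.99981886, -0.0184817 ,  0.00454725],
       [-0.001463  , -0.16358138, -0.98652876]]), array([ 0.28738773, -0.0667384 ,  1.49719263])) (array([[323.15780389,   0.        , 313.5058501 ],
       [  0.        , 323.15780389, 196.63160973],
       [  0.        ,   0.        ,   1.        ]]), -0.00914965518110376, array([[ 0.38324543, -0.87834379, -0.2857186 ],
       [-0.92364236, -0.36537712, -0.11569074],
       [-0.0027788 ,  0.30823975, -0.95130465]]), array([ 0.29391011, -0.50084514,  0.3746587 ]))
{'clock': 0.15, 'qpos': array([-1.29798225e+00,  2.76442029e-01,  1.50585054e+00,  1.53177789e-05,
        1.36074119e+00, -1.21002971e-01]), 'qd': array([ 0.00125741, -0.0022281 , -0.00242345,  0.00091799, -0.00064649,
       -0.00060341]), 'effort': array([ 1.15298453e-04, -4.17143512e+01, -2.46034652e+01, -5.05274438e-04,
        7.63483637e-03, -3.08808978e-06]), 'position': array([ 0.22052301, -0.53058382,  0.23063956]), 'ee_rot': array([-4.75086929e-04,  8.31778932e-01, -5.55106556e-01, -5.41800755e-04]), 'contact_force': array([ 0.73303771, -0.226053  ,  0.49354796]), 'moment': array([-0.05784168,  0.00793918, -0.01976181]), 'width': 0.0854378084204554}
```

View pics/s0.png

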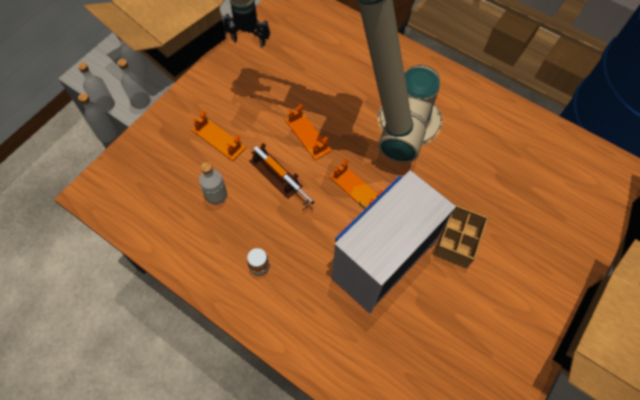

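View pics/t0.png

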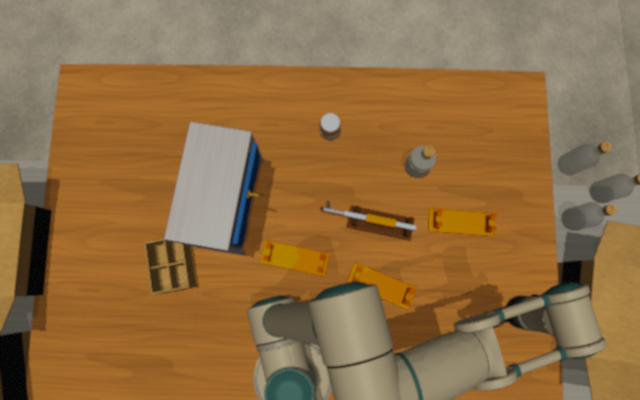

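The scene view shows the pole in a dark wooden rest at (282,175), the bin at (390,240), the bottle at (213,183), the jar at (258,260) and the carton at (462,235). In the top view the pole is at (370,217) with its hook at (325,207), the bin is at (215,185) and the eye is near (254,195).

Rest-shaped candidates in the top view are the brown rest at (381,223), which holds the pole, and three orange ones at (462,221), (294,257) and (381,286). The brown one fits, since it is wooden and carries the pole. I'll confirm that in an enlarged crop.

Run:
```python
from h import *
t=cv2.imread("pics/t0.png"); s=cv2.imread("pics/s0.png")
a=cv2.resize(t[110:255,225:425],None,fx=4,fy=4,interpolation=cv2.INTER_CUBIC)   # 800x580
cv2.imwrite("pics/c1.png",a)
b=cv2.resize(s[130:280,235:435],None,fx=4,fy=4,interpolation=cv2.INTER_CUBIC)
cv2.imwrite("pics/c2.png",b)
```

```text
(no output)
```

View pics/c1.png

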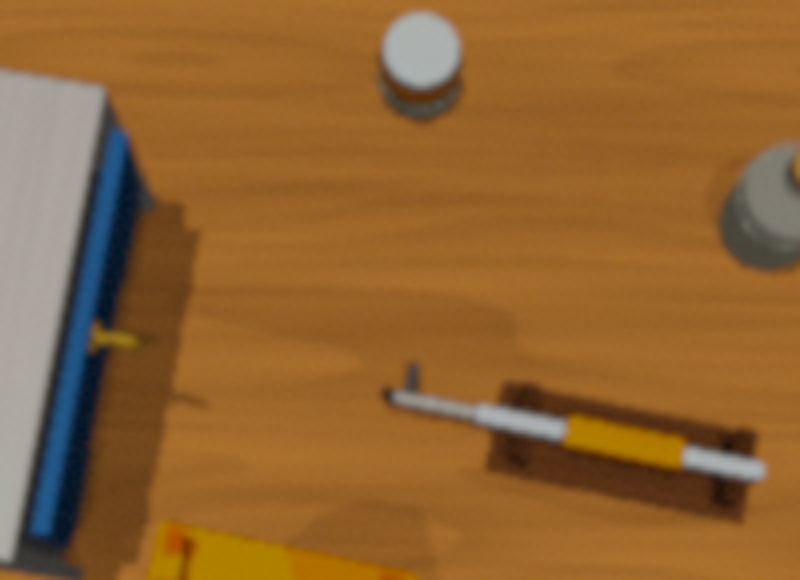

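View pics/c2.png

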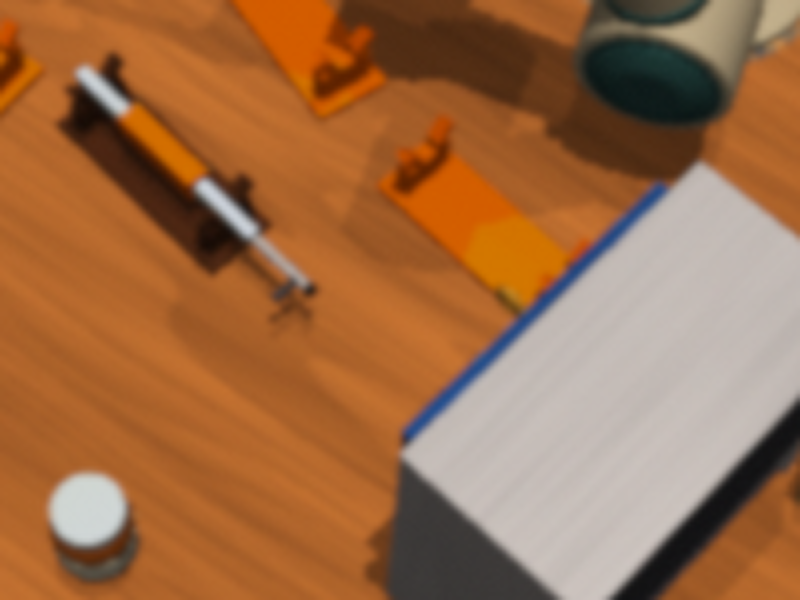

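The crops confirm it. The wooden (brown) rest at top px ≈ (381,223) carries the pole and the other three are orange. The nose is at top px (322,209) and the tine points +X. The eye is seen edge-on at top px ≈ (254,195), and at scene px ≈ (362,205), partly hidden.

Run:
```python
from h import *
PT=campose("top");PS=campose("scene")
t=lambda u,v:((u+.5)/4-.5+225,(v+.5)/4-.5+110)
s=lambda u,v:((u+.5)/4-.5+235,(v+.5)/4-.5+130)
pts={"rear":((764,470),(80,71)),"gripR":((685,456),(125,108)),"gripF":((567,429),(199,184)),"tubeF":((478,413),(255,232)),"nose":((388,395),(311,289)),"eye":((117,340),(510,299)),"jarL":((422,52),(88,511))}
for k,(a,b) in pts.items():
    x,r=cross([PT,PS],[t(*a),s(*b)]); print(k,x.round(4),np.round(r,4))
# bin top by grey mask
for n,P,box in(("t0",PT,(110,255,150,265)),("s0",PS,(160,320,320,470))):
    im=cv2.imread(f"pics/{n}.png"); hsv=cv2.cvtColor(im,cv2.COLOR_BGR2HSV)
    m=((hsv[...,1]<45)&(hsv[...,2]>110)).astype(np.uint8)
    z=np.zeros_like(m); y0,y1,x0,x1=box; z[y0:y1,x0:x1]=m[y0:y1,x0:x1]
    c=max(cv2.findContours(z,0,2)[0],key=cv2.contourArea)
    q=cv2.approxPolyDP(c,8,True)[:,0]; hb=cv2.minAreaRect(c)
    print(n,cv2.contourArea(c),q.tolist())
    for p in q: print(onz(P,p.astype(float),.298).round(4))
    W=np.array([onz(P,p[0].astype(float),.298)[:2] for p in c],np.float32)*1000
    r=cv2.minAreaRect(W); print("rect",r)
```

```text
rear [ 0.4413 -0.3521  0.0556] [0.0003 0.0003]
gripR [ 0.4505 -0.2941  0.0635] [0.0013 0.0013]
gripF [ 0.469  -0.2064  0.054 ] [0.0009 0.0009]
tubeF [ 0.4794 -0.1409  0.0582] [0.0004 0.0004]
nose [ 0.4925 -0.075   0.0537] [0.0003 0.0003]
eye [0.4969 0.0991 0.255 ] [0.0017 0.0017]
jarL [ 0.7492 -0.0959  0.0784] [0.0004 0.0004]
t0 7426.5 [[190, 123], [165, 238], [226, 250], [250, 133]]
[0.6707 0.2655 0.298 ]
[0.377 0.309 0.298]
[0.351  0.1574 0.298 ]
[0.6467 0.1111 0.298 ]
rect ((511.8243408203125, 209.98532104492188), (159.40557861328125, 303.0028991699219), 81.37142944335938)
s0 6379.5 [[410, 171], [336, 241], [380, 284], [454, 208]]
[0.3543 0.1573 0.298 ]
[0.6442 0.1085 0.298 ]
[0.6748 0.2624 0.298 ]
[0.3829 0.311  0.298 ]
rect ((515.0692749023438, 209.7833251953125), (161.47386169433594, 303.5420227050781), 81.32209014892578)
```

Estimates from this:

| Quantity | Estimate |
|---|---|
| Pole origin | ≈ (0.460, -0.2495), yaw ≈ 79.6° |
| Extension e | ≈ 7 mm |
| Bin yaw | ≈ 81.3° |
| Eye | ≈ (0.496, 0.098, 0.249) |

I'll go above the front part of the pole's grip.

Request:
{"method": "move_arm", "body": {"motion": [[[1, -0.27, -0.49, 0.1, 0], [1, -0.27, -0.49, 0.1, 0], [1, -0.27, -0.49, 0.1, 0], [1, -0.27, -0.49, 0.1, 0], [1, -0.27, -0.49, 0.1, 0]]]}}

```text
clock: 0.78
position: [0.3959, -0.3108, 0.1809]
ee_rot: [0.0, 0.832, -0.555, 0.0]
contact_force: [0.1, -0.1, -0.2]
width: 0.0852
```

Request:
{"method": "move_arm", "body": {"motion": [[[1, -0.27, -0.49, 0.1, 0], [1, -0.27, -0.49, 0.1, 0], [1, 0, 0, 0, -0.053], [1, 0, 0, 0, -0.053], [1, 0, 0, 0, -0.053]]]}}

```text
clock: 1.4
position: [0.4648, -0.2244, 0.161]
ee_rot: [-0.0, 0.944, -0.329, -0.0]
contact_force: [-1.0, -0.3, -0.7]
width: 0.0857
```

Request:
{"method": "move_arm", "body": {"motion": [[[1, 0, 0, 0, -0.053], [1, 0, 0, 0, -0.053], [1, 0, 0, 0, -0.053], [1, 0, 0, 0, 0], [1, 0, 0, 0, 0]]]}}

```text
clock: 2.02
position: [0.4648, -0.2248, 0.1612]
ee_rot: [-0.0, 0.996, -0.09, -0.0]
contact_force: [-0.5, -0.7, -0.0]
width: 0.085
```

Run:
```python
from h import *
w,W=snap("wrist","w1"); st=manip.get_state(); R=rot(st["ee_rot"]); print(st["clock"],st["position"],R.round(4).tolist(),st["contact_force"])
for x in(-105,-45,0,25,45,110,157,177):
    y=np.deg2rad(79.6); print(x,proj(W,[.460+x*.001*np.cos(y),-.2495+x*.001*np.sin(y),.05]).round(1))
```

```text
2.075 [ 0.4647963  -0.22485399  0.16121258] [[0.9839, -0.1789, -0.0001], [-0.1789, -0.9839, 0.0001], [-0.0001, -0.0, -1.0]] [-0.47110423 -0.67616068 -0.53819677]
-105 [313.  322.9]
-45 [313.  267.3]
0 [313.  220.5]
25 [313.  192.4]
45 [313.  168.8]
110 [313.1  83.7]
157 [313.1  13.1]
177 [313.1 -19.6]
```

View pics/w1.png

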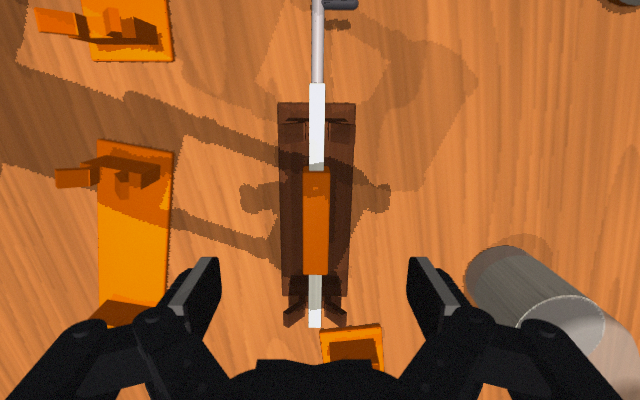

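The wrist view shows the pole running up the middle: grip from row 170 to 273 near column 316, tube front end at (317,83), tine at (340,4). The brown rest is under it, with the bottle at right (560,300) clear of the fingers.

Run:
```python
from h import *
W=campose("wrist"); im=cv2.imread("pics/w1.png")
for n,uv,z in(("rear",(315,327.5),.056),("gR",(315,274),.063),("gF",(316.5,170),.063),("tF",(317,83),.056),("tine",(340,4),.05),("rod@40",(319,40),.05)):
    print(n,onz(W,uv,z).round(4))
g=cv2.cvtColor(im,cv2.COLOR_BGR2HSV)
print("tine col350 V:",g[0:14,350,2], "rowscan",g[30,305:335,2])
# height from two views: tubeF, rear with top cam
t=lambda u,v:((u+.5)/4-.5+225,(v+.5)/4-.5+110)
PT=campose("top");PS=campose("scene")
for n,uv,a in(("rear",(315,327.5),(764,470)),("tF",(317,83),(478,413)),("gR",(315,274),(685,456)),("gF",(316.5,170),(567,429))): print(n,*cross([W,PT],[uv,t(*a)]))
```

```text
rear [ 0.443  -0.3535  0.056 ]
gR [ 0.4538 -0.2931  0.063 ]
gF [ 0.4712 -0.2038  0.063 ]
tF [ 0.4828 -0.1416  0.056 ]
tine [ 0.5079 -0.0929  0.05  ]
rod@40 [ 0.4894 -0.1129  0.05  ]
tine col350 V: [ 77  84  86  80  72  65  60  54  49  63 130 182 184 183] rowscan [210 203 205 204 204 209 129 151 177 194 207 220 231 229 218 208 195 175
 145 163 186 145 146 144 139 143 181 184 208 211]
rear [ 0.44222144 -0.35264355  0.05643844] [np.float64(0.0008985295872805691), np.float64(0.0008985295872804865)]
tF [ 0.48266924 -0.14170955  0.03781981] [np.float64(0.0006822440370775132), np.float64(0.0006822440370775508)]
gR [ 0.45195158 -0.29440881  0.059294  ] [np.float64(0.0017362460971717725), np.float64(0.0017362460971718566)]
gF [ 0.4706078  -0.20816414  0.04440167] [np.float64(7.560328563609873e-05), np.float64(7.560328563612172e-05)]
```

Request:
{"method": "move_arm", "body": {"motion": [[[1, 0.02, 0, 0.4, 0.002], [1, 0, 0, 0.4, 0], [1, 0, 0, 0.3, 0], [1, 0, 0, 0.2, 0], [1, 0, 0, 0, 0]]]}}

```text
clock: 2.7
position: [0.4657, -0.2246, 0.0299]
ee_rot: [-0.001, 0.996, -0.093, -0.002]
contact_force: [-0.7, 0.6, -0.1]
width: 0.0855
```

Request:
{"method": "move_arm", "body": {"motion": [[[0, 0, 0, 0, 0], [0, 0, 0, 0, 0], [0, 0, 0, 0, 0], [0, 0, 0, 0, 0], [0, 0, 0, 0, 0]]], "grip_force": 60}}

```text
clock: 3.32
position: [0.4672, -0.2255, 0.0321]
ee_rot: [0.0, 0.996, -0.092, 0.001]
contact_force: [-0.9, -0.3, 6.3]
width: 0.0208
```

Request:
{"method": "move_arm", "body": {"motion": [[[0, 0, 0, 0, 0], [0, 0, 0, 0, 0], [0, 0, 0, 0, 0]]], "grip_force": 110}}

```text
clock: 3.7
position: [0.4672, -0.2255, 0.0322]
ee_rot: [0.0, 0.996, -0.092, 0.001]
contact_force: [-0.5, 0.9, 6.5]
width: 0.0206
```

Request:
{"method": "move_arm", "body": {"motion": [[[0, 0, 0, -0.1, 0], [0, 0, 0, -0.3, 0], [0, 0, 0, -0.5, 0], [0, 0, 0, -0.55, 0], [0, 0, 0, -0.4, 0]]]}}

```text
clock: 4.32
position: [0.4669, -0.2253, 0.2187]
ee_rot: [0.0, 0.996, -0.092, 0.001]
contact_force: [0.8, -0.1, -2.6]
width: 0.0211
```

Request:
{"method": "move_arm", "body": {"motion": [[[0, 0, 0, -0.15, 0], [0, 0, 0, 0, 0], [0, 0, 0, 0, 0], [0, 0, 0, 0, 0]]]}}

```text
clock: 4.82
position: [0.466, -0.2247, 0.2293]
ee_rot: [-0.001, 0.996, -0.092, -0.002]
contact_force: [0.2, -0.1, -2.8]
width: 0.0204
```

Run:
```python
from h import *
w,W=snap("wrist","w2"); t,_=snap("top","t2"); s,_=snap("scene","s2"); st=manip.get_state(); print(st["clock"],st["position"],rot(st["ee_rot"]).round(4).tolist(),st["contact_force"],st["moment"])
up=lambda a:cv2.resize(a,None,fx=4,fy=4,interpolation=cv2.INTER_CUBIC)
PT=campose("top");PS=campose("scene")
c=np.array(st["position"])+[0.01,.09,.018]
out=[]
for n,im,P in(("top",t,PT),("scene",s,PS)):
    u,v=proj(P,c).astype(int); print(n,"crop origin",u-50,v-35); out.append(up(im[v-35:v+35,u-50:u+50]))
a=np.vstack(out)  # 400 x 560
b=cv2.resize(w[0:280,220:420],None,fx=2,fy=2)
cv2.imwrite("pics/c3.png",np.hstack([a,b])[:,:,::-1])
```

```text
4.975 [ 0.46649184 -0.22502793  0.23029069] [[0.9831, -0.1832, -0.0017], [-0.1832, -0.9831, 0.001], [-0.0018, -0.0007, -1.0]] [-0.05605272  0.82697477 -3.31527165] [-0.00825046 -0.01979802  0.03578876]
top crop origin 295 169
scene crop origin 248 122
```

View pics/c3.png

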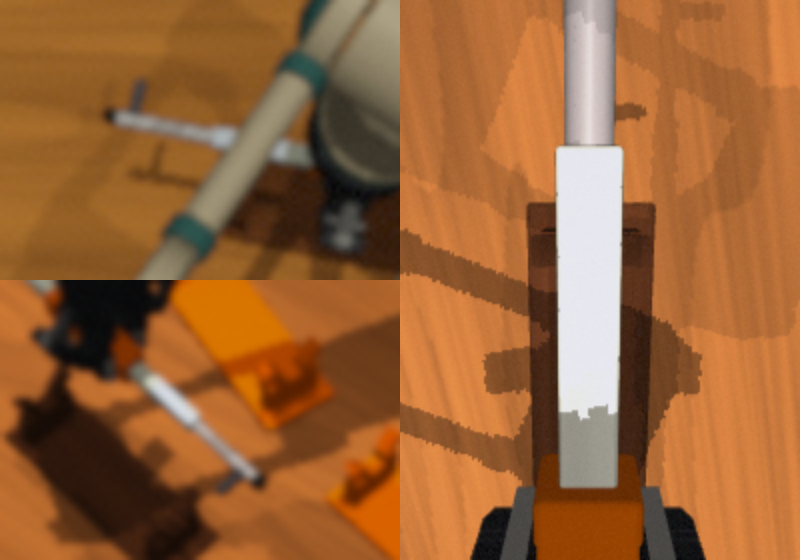

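The pole is held level in the jaws. In the crops, the top view has the nose at (107,116), the tube front at (215,134) and the tine root at (134,120) with its tip at (138,84). The scene view has the nose at (262,200) and the tine tip at (222,208).

Run:
```python
from h import *
PT=campose("top");PS=campose("scene");W=campose("wrist"); st=manip.get_state(); p=np.array(st["position"]);R=rot(st["ee_rot"])
t=lambda u,v:((u+.5)/4-.5+295,(v+.5)/4-.5+169)
s=lambda u,v:((u+.5)/4-.5+248,(v+.5)/4-.5+122)
for n,a,b in(("tF",(215,134),(196,138)),("nose",(107,116),(263,200)),("tip",(138,83),(221,208)),("root",(133,121),(249,189))):
    x,r=cross([PT,PS],[t(*a),s(*b)]); print(n,x.round(4),np.round(r,4),"tool",(R.T@(x-p)).round(4))
for n,uv,z in(("tF",(315,73.5),p[2]+.018+.006),): 
    x=onz(W,uv,z); print(x, (R.T@(x-p)).round(4))
print("eye proj top/scene",proj(PT,[.4959,.0979,.2483]),proj(PS,[.4959,.0979,.2483]))
```

```text
tF [ 0.4804 -0.1409  0.2581] [0.0006 0.0006] tool [-0.0018 -0.0853 -0.0278]
nose [ 0.4917 -0.0725  0.254 ] [0. 0.] tool [-0.0032 -0.1546 -0.0236]
tip [ 0.5139 -0.0926  0.2535] [0.0007 0.0007] tool [ 0.0223 -0.1389 -0.0231]
root [ 0.4889 -0.0883  0.2501] [0.0011 0.0011] tool [-0.0031 -0.1386 -0.0197]
[ 0.48288093 -0.141652    0.25429069] [ 0.0008 -0.085  -0.0239]
eye proj top/scene [255.23644996 195.14644526] [362.37146655 205.00588024]
```

The eye projects within about 1 px of where I saw it, so the geometry agrees, and e ≈ 12.5 mm. I'll turn the pole to the bin's axis and stand off beside the eye.

Request:
{"method": "move_arm", "body": {"motion": [[[0, 0, 0, 0, -0.0106], [0, -0.16, -0.4, 0, 0], [0, -0.16, -0.5, 0, 0], [0, -0.16, -0.5, 0, 0], [0, -0.165, -0.38, 0, 0]]]}}

```text
clock: 5.6
position: [0.4294, -0.0378, 0.2314]
ee_rot: [-0.0, 0.997, -0.075, 0.0]
contact_force: [-0.4, 0.4, -3.1]
width: 0.0206
```

Request:
{"method": "move_arm", "body": {"motion": [[[0, 0, 0, 0, 0], [0, 0, 0, 0, 0], [0, 0, 0, 0, 0]]]}}

```text
clock: 5.98
position: [0.4304, -0.0406, 0.2314]
ee_rot: [0.0, 0.997, -0.076, 0.0]
contact_force: [-0.5, 0.0, -2.6]
width: 0.0202
```

```bash
cat > look.py <<'E'
from h import *
import sys
n=sys.argv[1]
t,PT=snap("top","t"+n); s,PS=snap("scene","s"+n); w,W=snap("wrist","w"+n); st=manip.get_state(); R=rot(st["ee_rot"])
print(st["clock"],st["position"].round(4),"xaxis",R[:,0].round(4),"zax",R[:,2].round(4),"F",st["contact_force"].round(2),"M",st["moment"].round(3))
c=np.array([float(a) for a in sys.argv[2:5]]) if len(sys.argv)>4 else np.array([.49,.08,.25])
o=[]
for nm,im,P in(("top",t,PT),("scene",s,PS)):
    u,v=proj(P,c).round().astype(int); print(nm,"crop org",u-33,v-24); o.append(cv2.resize(im[v-24:v+24,u-33:u+33],None,fx=6,fy=6,interpolation=cv2.INTER_CUBIC))
b=cv2.resize(w[0:400],(640*5//8,250*1))
o=np.hstack(o); x=np.zeros((250,o.shape[1],3),np.uint8); x[:,:400]=b
cv2.imwrite(f"pics/k{n}.png",np.vstack([o,x])[:,:,::-1])
E
python3 look.py 3
```

```text
6.125 [ 0.4301 -0.0404  0.2312] xaxis [ 9.884e-01 -1.517e-01 -1.000e-04] zax [-1.e-04 -2.e-04 -1.e+00] F [ 0.71  0.43 -2.06] M [ 0.03  -0.019  0.01 ]
top crop org 229 173
scene crop org 325 176
```

View pics/k3.png

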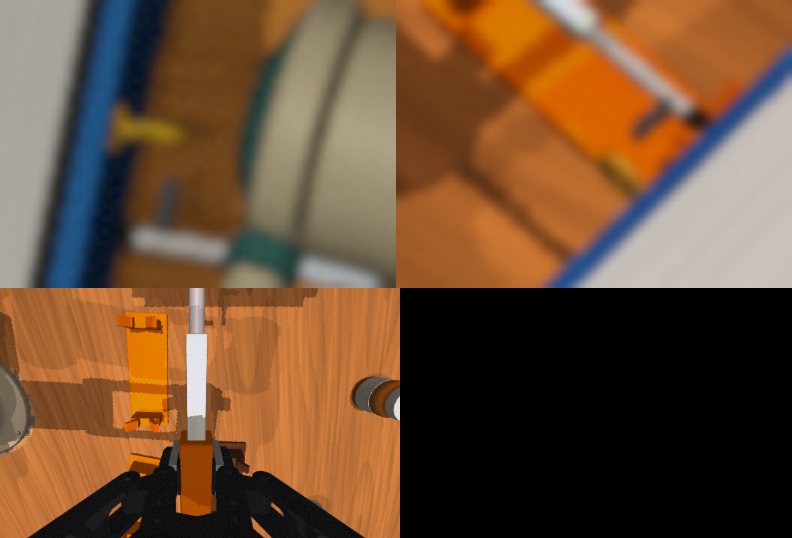

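In the top crop the eye ring runs from column 110 to 185 at row 131, so its centre is ≈ (155,130). The tine tip is at (171,179), so its line passes about 10 mm in front of the eye centre, as planned. In the scene crop the tine tip is at (243,131) and the visible ring part is at (207..243,157..190). Next I'll check the height.

Run:
```python
from h import *
PT=campose("top");PS=campose("scene")
t=lambda u,v:((u+.5)/6-.5+229,(v+.5)/6-.5+173)
s=lambda u,v:((u+.5)/6-.5+325,(v+.5)/6-.5+176)
x,r=cross([PT,PS],[t(171,179),s(243,131)]); print("tip",x.round(4),r)
x,r=cross([PT,PS],[t(166,238),s(278,103)]); print("root",x.round(4),r)
xb=np.array([.1504,.9886,0]);z=np.array([0,0,1]);E=np.array([.4962,.0995,.2483])
inv=lambda P,X,o:((proj(P,X)-o+.5)*6-.5).round(0)
for a in range(0,360,45):
    X=E+.013*(-np.cos(np.deg2rad(a))*xb+np.sin(np.deg2rad(a))*z); print(a,"scene",inv(PS,X,[325,176]),"top",inv(PT,X,[229,173]))
tip=np.array([.4301,-.0404,.2492])+.1375*xb+.028*np.array([.9884,-.1517,0]); print("tip exp",tip,inv(PS,tip,[325,176]),inv(PT,tip,[229,173]))
im=cv2.imread("pics/s3.png")[176:224,325:391]; h=cv2.cvtColor(im,cv2.COLOR_BGR2HSV)
m=(h[...,0]>19)&(h[...,0]<32)&(h[...,1]>130); ys,xs=np.nonzero(m); print([(int(x)*6+3,int(y)*6+3,int(h[y,x,2])) for x,y in zip(xs,ys) if 30<x<42 and 22<y<36])
```

```text
tip [0.4756 0.092  0.2558] [np.float64(0.0006752665777687017), np.float64(0.0006752665777686876)]
root [0.4508 0.095  0.2483] [np.float64(0.00167687612656252), np.float64(0.0016768761265624893)]
0 scene [208. 161.] top [186. 140.]
45 scene [216. 158.] top [175. 135.]
90 scene [232. 167.] top [152. 130.]
135 scene [246. 183.] top [132. 127.]
180 scene [250. 197.] top [127. 130.]
225 scene [242. 200.] top [138. 135.]
270 scene [227. 191.] top [160. 140.]
315 scene [213. 175.] top [180. 142.]
tip exp [0.4784552 0.0912849 0.2492   ] [236. 141.] [173. 175.]
[]
```

Height from the far cameras is weak: 1 px there is about 6 mm in z. The geometry, with seat height 50 mm and the lift both known, puts the tine within about 1 mm of the eye's height. I'll go in 9 mm, then slide the tine sideways in short steps while watching the force.

Request:
{"method": "move_arm", "body": {"motion": [[[0, 0, -0.05, 0.005, 0], [0, 0, -0.04, 0, 0], [0, 0, 0, 0, 0], [0, 0, 0, 0, 0], [0, 0, 0, 0, 0]]]}}

```text
clock: 6.75
position: [0.4312, -0.0311, 0.2309]
ee_rot: [0.001, 0.997, -0.075, 0.0]
contact_force: [0.3, -3.2, -3.1]
width: 0.0205
```

Request:
{"method": "move_arm", "body": {"motion": [[[0, 0.08, 0, 0, 0], [0, 0.05, 0, 0, 0], [0, 0.04, 0, 0, 0], [0, 0, 0, 0, 0], [0, 0, 0, 0, 0]]]}}

```text
clock: 7.38
position: [0.4481, -0.0336, 0.2306]
ee_rot: [0.0, 0.997, -0.076, -0.0]
contact_force: [-0.6, -3.7, -3.1]
width: 0.0206
```

The force of -3.5 N along the bin axis means the nose already rests on the flap face, so I'll back off 2 mm before sliding on.

Request:
{"method": "move_arm", "body": {"motion": [[[0, 0, 0.02, 0, 0], [0, 0, 0, 0, 0], [0, 0, 0, 0, 0]]]}}

```text
clock: 7.75
position: [0.448, -0.0346, 0.231]
ee_rot: [-0.001, 0.997, -0.076, 0.0]
contact_force: [0.5, -0.3, -2.3]
width: 0.0202
```

Request:
{"method": "move_arm", "body": {"motion": [[[0, 0.03, 0, 0, 0], [0, 0.03, 0, 0, 0], [0, 0, 0, 0, 0], [0, 0, 0, 0, 0]]]}}

```text
clock: 8.25
position: [0.4536, -0.036, 0.2307]
ee_rot: [-0.0, 0.997, -0.075, -0.0]
contact_force: [-0.4, 0.1, -2.4]
width: 0.0207
```

Request:
{"method": "move_arm", "body": {"motion": [[[0, 0.04, 0, 0, 0], [0, 0.03, 0, 0, 0], [0, 0, 0, 0, 0], [0, 0, 0, 0, 0]]]}}

```text
clock: 8.75
position: [0.4605, -0.0371, 0.2307]
ee_rot: [0.0, 0.997, -0.075, -0.0]
contact_force: [-0.1, -0.6, -2.1]
width: 0.0206
```

```bash
python3 look.py 4
```

```text
8.9 [ 0.4604 -0.0371  0.2308] xaxis [ 9.886e-01 -1.503e-01 -1.000e-04] zax [-1.e-04 -1.e-04 -1.e+00] F [-0.39 -0.51 -2.19] M [ 0.083 -0.074 -0.031]
top crop org 229 173
scene crop org 325 176
```

View pics/k4.png

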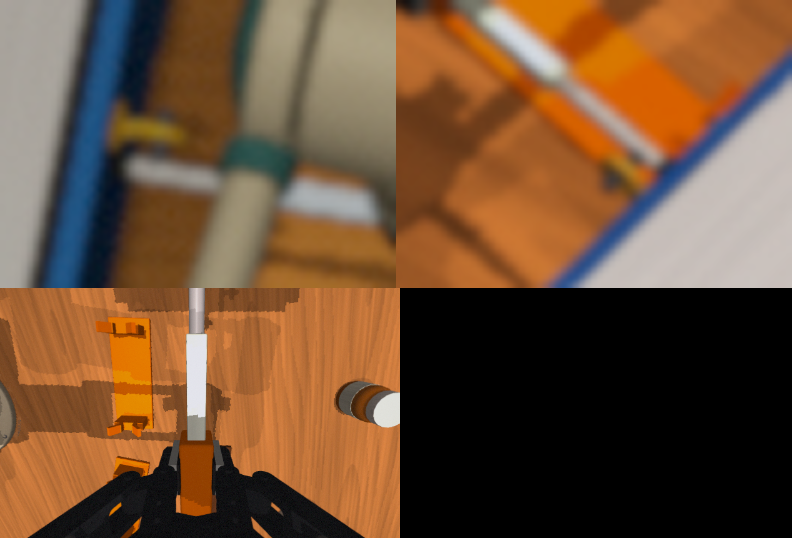

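The top crop shows the tine tip beyond the ring at (162,113). The scene crop shows it emerging on the ring's far side at (214,178). So the tine is through the eye, with no side force. Next I'll work out the arc steps.

Run:
```python
import numpy as np
th=.06+.05*np.arange(0,26); o=.130*np.sin(th)+.026*np.cos(th); u=.130*np.cos(th)-.026*np.sin(th)
for i in range(25): print(i,round(th[i+1],3),"dy %.3f dz %.3f"%((o[i+1]-o[i])*10,-(u[i+1]-u[i])*10),"TCP out %.4f z %.4f"%(o[i+1]+.1395,.12+u[i+1]-.0178))
```

```text
0 0.11 dy 0.064 dz 0.018 TCP out 0.1796 z 0.2286
1 0.16 dy 0.063 dz 0.022 TCP out 0.1859 z 0.2264
2 0.21 dy 0.061 dz 0.025 TCP out 0.1920 z 0.2239
3 0.26 dy 0.060 dz 0.028 TCP out 0.1980 z 0.2211
4 0.31 dy 0.059 dz 0.031 TCP out 0.2039 z 0.2181
5 0.36 dy 0.057 dz 0.034 TCP out 0.2096 z 0.2147
6 0.41 dy 0.055 dz 0.036 TCP out 0.2152 z 0.2111
7 0.46 dy 0.053 dz 0.039 TCP out 0.2205 z 0.2071
8 0.51 dy 0.051 dz 0.042 TCP out 0.2257 z 0.2030
9 0.56 dy 0.049 dz 0.044 TCP out 0.2306 z 0.1985
10 0.61 dy 0.047 dz 0.047 TCP out 0.2353 z 0.1939
11 0.66 dy 0.045 dz 0.049 TCP out 0.2397 z 0.1890
12 0.71 dy 0.042 dz 0.051 TCP out 0.2440 z 0.1838
13 0.76 dy 0.039 dz 0.053 TCP out 0.2479 z 0.1785
14 0.81 dy 0.037 dz 0.055 TCP out 0.2516 z 0.1730
15 0.86 dy 0.034 dz 0.057 TCP out 0.2550 z 0.1673
16 0.91 dy 0.031 dz 0.059 TCP out 0.2581 z 0.1615
17 0.96 dy 0.028 dz 0.060 TCP out 0.2609 z 0.1555
18 1.01 dy 0.025 dz 0.061 TCP out 0.2634 z 0.1493
19 1.06 dy 0.022 dz 0.063 TCP out 0.2656 z 0.1431
20 1.11 dy 0.019 dz 0.064 TCP out 0.2675 z 0.1367
21 1.16 dy 0.016 dz 0.064 TCP out 0.2691 z 0.1303
22 1.21 dy 0.012 dz 0.065 TCP out 0.2703 z 0.1238
23 1.26 dy 0.009 dz 0.066 TCP out 0.2712 z 0.1172
24 1.31 dy 0.006 dz 0.066 TCP out 0.2718 z 0.1106
```

Request:
{"method": "move_arm", "body": {"motion": [[[0, 0, 0.04, 0.005, 0], [0, 0, 0.04, 0.01, 0], [0, 0, 0, 0, 0], [0, 0, 0, 0, 0]]], "grip_force": 120}}

```text
clock: 9.4
position: [0.4593, -0.0443, 0.2291]
ee_rot: [-0.001, 0.997, -0.075, -0.0]
contact_force: [1.4, 4.8, -4.1]
width: 0.0203
```

The pull shows +5 N: hooked, and the flap is moving. Following the arc.

Request:
{"method": "move_arm", "body": {"motion": [[[0, 0, 0.063, 0.025, 0], [0, 0, 0.061, 0.027, 0], [0, 0, 0.06, 0.028, 0], [0, 0, 0.059, 0.031, 0], [0, 0, 0.057, 0.034, 0]]]}}

```text
clock: 10.02
position: [0.4548, -0.0737, 0.2145]
ee_rot: [-0.001, 0.997, -0.075, -0.0]
contact_force: [0.7, 5.7, -4.4]
width: 0.0203
```

```bash
cat > arc.py <<'E'
from h import *
st=manip.get_state(); p=st["position"]; xb=np.array([.1504,.9886]); d=p[:2]-np.array([.5009,.1309])
print(st["clock"],"out",(-d@xb).round(4),"lat",(d@np.array([.9886,-.1504])).round(4),"z",p[2].round(4),"F out %.1f z %.1f"%(-st["contact_force"][:2]@xb,st["contact_force"][2]),"Flat %.1f"%(st["contact_force"][:2]@np.array([.9886,-.1504])),"M",st["moment"].round(2))
E
python3 arc.py
```

```text
10.025 out 0.2092 lat -0.0148 z 0.2145 F out -5.7 z -4.4 Flat -0.2 M [ 0.78 -0.2  -0.01]
```

Request:
{"method": "move_arm", "body": {"motion": [[[0, 0, 0.055, 0.036, 0], [0, 0, 0.053, 0.039, 0], [0, 0, 0.051, 0.042, 0], [0, 0, 0.049, 0.044, 0], [0, 0, 0.047, 0.047, 0]]]}}

```text
clock: 10.65
position: [0.451, -0.0987, 0.1937]
ee_rot: [-0.001, 0.997, -0.076, -0.0]
contact_force: [0.9, 6.4, -2.0]
width: 0.0203
```

```bash
python3 arc.py
```

```text
10.65 out 0.2345 lat -0.0148 z 0.1937 F out -6.5 z -2.0 Flat -0.1 M [ 0.9  -0.21  0.07]
```

Request:
{"method": "move_arm", "body": {"motion": [[[0, 0, 0.045, 0.049, 0], [0, 0, 0.042, 0.051, 0], [0, 0, 0.039, 0.053, 0], [0, 0, 0.037, 0.055, 0], [0, 0, 0.034, 0.057, 0]]]}}

```text
clock: 11.28
position: [0.448, -0.1186, 0.1674]
ee_rot: [-0.001, 0.997, -0.076, 0.0]
contact_force: [1.9, 5.3, -2.1]
width: 0.0202
```

```bash
python3 arc.py; python3 look.py 5 .47 .03 .2
```

```text
11.275 out 0.2546 lat -0.0147 z 0.1674 F out -5.5 z -2.1 Flat 1.1 M [ 0.97 -0.16  0.06]
11.425 [ 0.4479 -0.1191  0.1674] xaxis [ 9.886e-01 -1.506e-01 -6.000e-04] zax [-5.e-04  8.e-04 -1.e+00] F [ 1.42  5.66 -3.11] M [ 0.718 -0.169  0.078]
top crop org 250 184
scene crop org 313 169
```

View pics/k5.png

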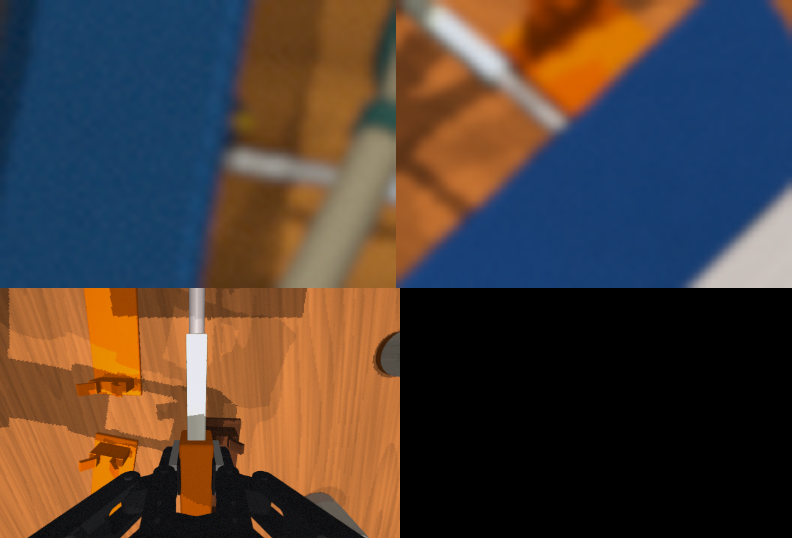

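The flap is well open: it's the blue face in both crops, with the eye just at (243,122) in the top crop. The tube hasn't pitched in the wrist view. The force is mostly outward, so I'll ease the path inward a little and go on.

Request:
{"method": "move_arm", "body": {"motion": [[[0, 0, 0.02, 0.065, 0], [0, 0, 0.02, 0.064, 0], [0, 0, 0.022, 0.062, 0], [0, 0, 0.022, 0.063, 0]]]}}

```text
clock: 11.92
position: [0.4468, -0.1282, 0.1418]
ee_rot: [0.0, 0.997, -0.075, 0.0]
contact_force: [0.5, 1.4, -0.1]
width: 0.0203
```

```bash
python3 arc.py
```

```text
11.925 out 0.2643 lat -0.0145 z 0.1418 F out -1.5 z -0.1 Flat 0.2 M [ 0.67 -0.05  0.11]
```

Request:
{"method": "move_arm", "body": {"motion": [[[0, 0, 0.018, 0.064, 0], [0, 0, 0.015, 0.065, 0], [0, 0, 0.011, 0.065, 0]]]}}

```text
clock: 12.3
position: [0.4461, -0.1322, 0.1223]
ee_rot: [0.0, 0.997, -0.075, 0.0]
contact_force: [-0.1, 1.5, 0.7]
width: 0.02
```

Request:
{"method": "move_arm", "body": {"motion": [[[0, 0, 0.008, 0.04, 0], [0, 0, 0, 0, 0]]]}}

```text
clock: 12.55
position: [0.4459, -0.1328, 0.1183]
ee_rot: [-0.0, 0.997, -0.075, -0.0]
contact_force: [0.4, 1.3, -0.4]
width: 0.0201
```

```bash
python3 arc.py
```

```text
12.55 out 0.269 lat -0.0147 z 0.1183 F out -1.3 z -0.4 Flat 0.2 M [ 0.41 -0.07  0.01]
```

Request:
{"method": "move_arm", "body": {"motion": [[[0, 0, 0.004, 0.03, 0], [0, 0, 0, 0, 0]]]}}

```text
clock: 12.8
position: [0.4459, -0.1332, 0.1156]
ee_rot: [0.0, 0.997, -0.075, 0.0]
contact_force: [0.5, 2.2, -1.0]
width: 0.0204
```

Request:
{"method": "move_arm", "body": {"motion": [[[0, 0, 0.003, 0.03, 0], [0, 0, 0, 0, 0]]]}}

```text
clock: 13.05
position: [0.4462, -0.1333, 0.1131]
ee_rot: [-0.0, 0.997, -0.076, 0.0]
contact_force: [-1.4, 2.4, 4.7]
width: 0.0199
```

```bash
python3 arc.py
```

```text
13.05 out 0.2694 lat -0.0144 z 0.1131 F out -2.1 z 4.7 Flat -1.8 M [ 1.3  -0.12  0.13]
```

Request:
{"method": "move_arm", "body": {"motion": [[[0, 0, 0, 0.015, 0], [0, 0, 0, 0, 0]]]}}

```text
clock: 13.3
position: [0.4463, -0.1336, 0.1114]
ee_rot: [0.0, 0.997, -0.076, 0.001]
contact_force: [0.0, 2.5, 1.2]
width: 0.0202
```

Request:
{"method": "move_arm", "body": {"motion": [[[0, 0, 0, 0.015, 0], [0, 0, 0, 0, 0]]]}}

```text
clock: 13.55
position: [0.4464, -0.1336, 0.1101]
ee_rot: [-0.0, 0.997, -0.076, 0.001]
contact_force: [0.6, 1.4, 4.3]
width: 0.0203
```

```bash
python3 arc.py; python3 look.py 6 .47 .03 .2
```

```text
13.55 out 0.2697 lat -0.0141 z 0.1101 F out -1.5 z 4.3 Flat 0.4 M [ 1.35 -0.31  0.02]
13.7 [ 0.4464 -0.1336  0.1101] xaxis [ 0.9886 -0.1508  0.0012] zax [ 0.0013  0.     -1.    ] F [-0.03  2.43  5.31] M [ 1.374 -0.294  0.043]
top crop org 250 184
scene crop org 313 169
```

```bash
cat > ang.py <<'E'
from h import *
import sys
n=sys.argv[1]; xb=np.array([.1504,.9886,0]); lat=np.array([.9886,-.1504,0]); z=np.array([0,0,1.]); H=np.array([.5009,.1309,.12])
for nm in("top","scene"):
    P=campose(nm); h=cv2.cvtColor(cv2.imread(f"pics/{nm[0]}{n}.png"),cv2.COLOR_BGR2HSV)
    m=((h[...,0]>100)&(h[...,0]<125)&(h[...,1]>150)&(h[...,2]>40)).astype(np.uint8); m=cv2.morphologyEx(m,cv2.MORPH_OPEN,np.ones((3,3)))
    roi=np.zeros_like(m); roi[110:330,180:470]=1; m*=roi
    c=max(cv2.findContours(m,0,2)[0],key=cv2.contourArea); print(nm,"area",cv2.contourArea(c),cv2.approxPolyDP(c,5,True)[:,0].tolist())
    for th in(1.0,1.1,1.15,1.2,1.25,1.3):
        u=-np.sin(th)*xb+np.cos(th)*z; nn=-np.cos(th)*xb-np.sin(th)*z
        print(th,[proj(P,H+u*.155-nn*.006+s*.132*lat).round(1).tolist() for s in(-1,1)])
for k in("3","4","5",n):
    g=cv2.cvtColor(cv2.imread(f"pics/w{k}.png"),cv2.COLOR_BGR2GRAY).astype(int); 
    d=np.diff(g[40:110,313:319].mean(1)); r=d.argmax()
    row=g[r+40+15,280:350]; print("wrist",k,"tube end row",r+40.5,d.max().round(0),"tube cols",280+np.diff(row).argmax(),280+np.diff(row).argmin())
E
python3 ang.py 6
```

```text
top area 4444.5 [[258, 158], [241, 245], [289, 252], [306, 162]]
1.0 [[282.9, 252.9], [300.6, 155.7]]
1.1 [[286.3, 253.7], [303.7, 157.4]]
1.15 [[287.8, 254.0], [305.1, 158.3]]
1.2 [[289.2, 254.4], [306.3, 159.1]]
1.25 [[290.4, 254.7], [307.4, 159.9]]
1.3 [[291.5, 255.0], [308.4, 160.6]]
scene area 2886.5 [[363, 168], [303, 221], [331, 253], [333, 242], [383, 193]]
1.0 [[367.3, 162.2], [305.1, 220.3]]
1.1 [[364.9, 162.8], [303.1, 220.3]]
1.15 [[363.8, 163.2], [302.3, 220.4]]
1.2 [[362.8, 163.7], [301.5, 220.7]]
1.25 [[361.9, 164.3], [300.8, 221.1]]
1.3 [[361.0, 165.0], [300.3, 221.5]]
wrist 3 tube end row 73.5 34.0 tube cols 297 330
wrist 4 tube end row 72.5 42.0 tube cols 297 330
wrist 5 tube end row 72.5 42.0 tube cols 297 330
wrist 6 tube end row 72.5 52.0 tube cols 296 329
```

View pics/k6.png

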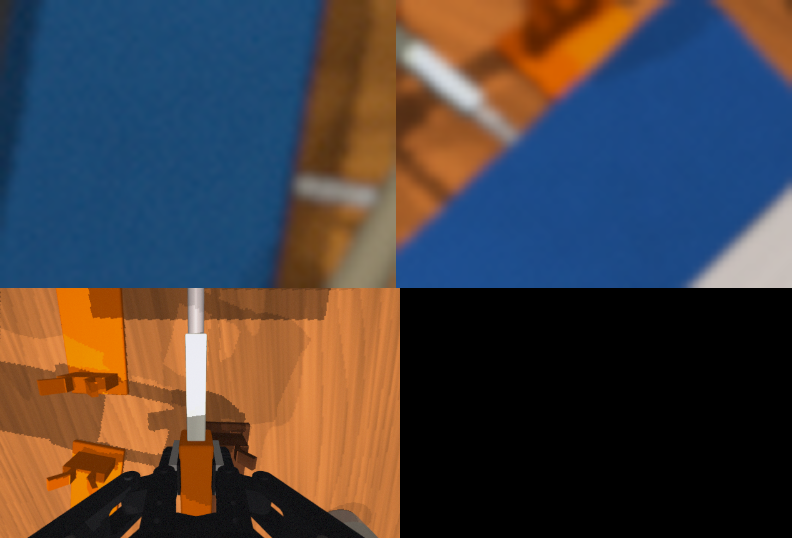

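The flap is near its stop; the corner fit gives about 1.2–1.25 rad and the tube hasn't pitched. I'll press down a little more until the force clearly rises.

Request:
{"method": "move_arm", "body": {"motion": [[[0, 0, 0, 0.02, 0], [0, 0, 0, 0, 0], [0, 0, 0, 0, 0]]]}}

```text
clock: 14.08
position: [0.4461, -0.1335, 0.1078]
ee_rot: [-0.0, 0.997, -0.075, 0.0]
contact_force: [1.0, 1.2, 3.7]
width: 0.0204
```

Request:
{"method": "move_arm", "body": {"motion": [[[0, 0, 0, 0.02, 0], [0, 0, 0, 0, 0], [0, 0, 0, 0, 0]]]}}

```text
clock: 14.45
position: [0.4459, -0.1336, 0.1055]
ee_rot: [0.0, 0.997, -0.075, -0.0]
contact_force: [0.7, 2.3, 1.1]
width: 0.0202
```

```bash
python3 arc.py; python3 look.py 7 .47 .03 .2; python3 ang.py 7 | grep -v '^1'
```

```text
14.45 out 0.2697 lat -0.0146 z 0.1055 F out -2.3 z 1.1 Flat 0.3 M [ 0.93 -0.37 -0.08]
14.6 [ 0.4459 -0.1336  0.1056] xaxis [ 9.886e-01 -1.503e-01 -1.000e-04] zax [-1.e-04 -1.e-04 -1.e+00] F [1.13 3.04 0.95] M [ 0.937 -0.319 -0.107]
top crop org 250 184
scene crop org 313 169
top area 4451.0 [[258, 157], [241, 245], [289, 252], [306, 162]]
scene area 2889.0 [[363, 168], [303, 221], [331, 253], [333, 242], [383, 193]]
wrist 3 tube end row 73.5 34.0 tube cols 297 330
wrist 4 tube end row 72.5 42.0 tube cols 297 330
wrist 5 tube end row 72.5 42.0 tube cols 297 330
wrist 7 tube end row 72.5 34.0 tube cols 296 331
```

Between pictures 6 and 7 the flap did not move (blue areas 4444/4451 and 2887/2889), though the arm pressed about 7 N. That is more than the 3–5 N that had been moving it, so it is on its stop. The pole has only pitched slightly in the pads. Now I'll relieve the tine until it floats in the hole.

Request:
{"method": "move_arm", "body": {"motion": [[[0, 0, -0.005, -0.02, 0], [0, 0, 0, 0, 0], [0, 0, 0, 0, 0]]]}}

```text
clock: 14.98
position: [0.4453, -0.1333, 0.1073]
ee_rot: [0.0, 0.997, -0.075, -0.001]
contact_force: [-0.2, -0.5, -1.5]
width: 0.0203
```

```bash
python3 arc.py
```

```text
14.975 out 0.2695 lat -0.0152 z 0.1073 F out 0.6 z -1.5 Flat -0.1 M [ 0.02 -0.04  0.05]
```

Request:
{"method": "move_arm", "body": {"motion": [[[0, 0, -0.005, -0.02, 0], [0, 0, 0, 0, 0], [0, 0, 0, 0, 0]]]}}

```text
clock: 15.35
position: [0.446, -0.1326, 0.1097]
ee_rot: [0.0, 0.997, -0.075, -0.0]
contact_force: [-0.6, -0.7, -2.3]
width: 0.0204
```

```bash
python3 arc.py
```

```text
15.35 out 0.2687 lat -0.0147 z 0.1097 F out 0.8 z -2.3 Flat -0.5 M [-0.03  0.    0.  ]
```

The tine floats free (only the pole's weight is left). Sliding it sideways out of the eye.

Request:
{"method": "move_arm", "body": {"motion": [[[0, -0.05, 0, 0, 0], [0, -0.06, 0, 0, 0], [0, 0, 0, 0, 0]]]}}

```text
clock: 15.72
position: [0.4342, -0.1306, 0.1096]
ee_rot: [-0.0, 0.997, -0.075, -0.0]
contact_force: [0.7, 0.4, -1.8]
width: 0.0203
```

```bash
python3 arc.py
```

```text
15.725 out 0.2686 lat -0.0266 z 0.1096 F out -0.5 z -1.8 Flat 0.6 M [ 0.02 -0.04  0.01]
```

Request:
{"method": "move_arm", "body": {"motion": [[[0, -0.08, 0, 0, 0], [0, -0.1, 0, 0, 0], [0, -0.05, 0, 0, 0], [0, 0, 0, 0, 0]]]}}

```text
clock: 16.23
position: [0.4119, -0.1273, 0.1098]
ee_rot: [0.0, 0.997, -0.076, 0.0]
contact_force: [0.4, 0.6, -2.1]
width: 0.0199
```

```bash
python3 arc.py
```

```text
16.225 out 0.2687 lat -0.0492 z 0.1098 F out -0.6 z -2.1 Flat 0.3 M [ 0.03  0.   -0.01]
```

Request:
{"method": "move_arm", "body": {"motion": [[[0, 0, 0.2, 0, 0], [0, 0, 0.4, 0, 0], [0, 0, 0.5, 0, 0], [0, 0.2, 0.1, -0.2, 0], [0, 0.3, 0, -0.2, 0]]]}}

```text
clock: 16.85
position: [0.4437, -0.2551, 0.15]
ee_rot: [0.0, 0.997, -0.077, -0.0]
contact_force: [0.7, 0.9, -3.4]
width: 0.02
```

Request:
{"method": "move_arm", "body": {"motion": [[[0, 0.3, 0, 0, 0], [0, 0, 0, 0, 0.0106], [0, 0, 0, 0, 0], [0, 0, 0, 0, 0]]]}}

```text
clock: 17.35
position: [0.4725, -0.2577, 0.1494]
ee_rot: [-0.0, 0.996, -0.092, -0.001]
contact_force: [-0.2, -0.2, -2.0]
width: 0.0203
```

```bash
python3 look.py 8 .47 -.15 .16; python3 ang.py 8 | grep -v '^1'
```

```text
17.5 [ 0.4729 -0.2579  0.1497] xaxis [ 9.830e-01 -1.834e-01 -2.000e-04] zax [-2.e-04  1.e-04 -1.e+00] F [ 0.26 -0.14 -2.59] M [ 0.05   0.018 -0.005]
top crop org 316 188
scene crop org 264 145
top area 4441.5 [[258, 157], [241, 245], [290, 252], [306, 162]]
scene area 2897.0 [[363, 167], [304, 220], [331, 253], [333, 242], [383, 193]]
wrist 3 tube end row 73.5 34.0 tube cols 297 330
wrist 4 tube end row 72.5 42.0 tube cols 297 330
wrist 5 tube end row 72.5 42.0 tube cols 297 330
wrist 8 tube end row 72.5 31.0 tube cols 296 331
```

View pics/k8.png

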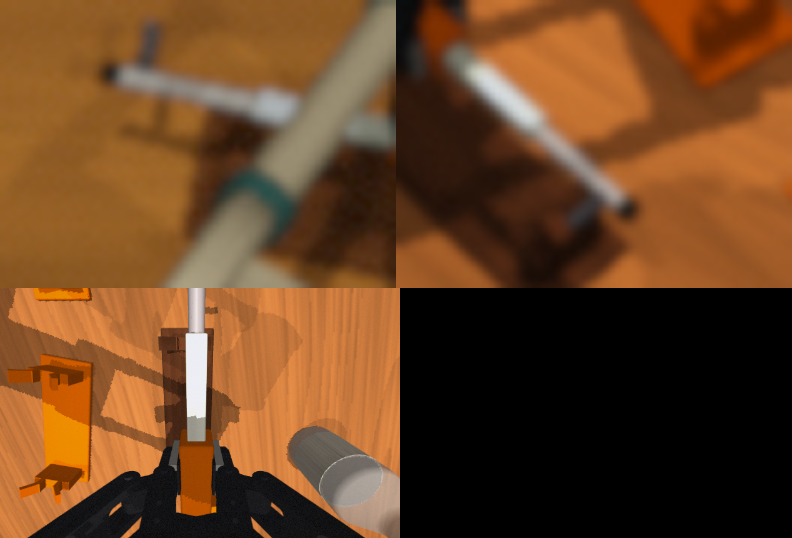

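The pole is free of the eye and held with its hook slightly up, the nose at (108,73) in the top crop. The brown rest lies beneath it, and the flap is unchanged (areas 4441/2897). I'll go over the seat and lower.

Request:
{"method": "move_arm", "body": {"motion": [[[0, -0.115, -0.308, 0, 0], [0, 0, 0, 0.3, 0], [0, 0, 0, 0.4, 0], [0, 0, 0, 0, 0], [0, 0, 0, 0, 0]]]}}

```text
clock: 18.12
position: [0.4685, -0.2263, 0.0808]
ee_rot: [0.0, 0.996, -0.092, 0.001]
contact_force: [0.1, 0.1, -2.2]
width: 0.0204
```

Run:
```python
from h import *
st=manip.get_state(); p=st["position"];R=rot(st["ee_rot"]); print(p,R[:,0],st["contact_force"],"to go tool",R.T@(np.array([.4672,-.2255,.0322])-p))
```

```text
[ 0.46850853 -0.2263321   0.08079006] [ 0.98304027 -0.1833822   0.00166975] [ 0.09121305  0.09668279 -2.15867705] to go tool [-0.00152006 -0.00061579  0.04858712]
```

Request:
{"method": "move_arm", "body": {"motion": [[[0, -0.012, -0.006, 0.1, 0], [0, 0, 0, 0.15, 0], [0, 0, 0, 0.1, 0], [0, 0, 0, 0, 0]]]}}

```text
clock: 18.62
position: [0.4659, -0.2244, 0.0435]
ee_rot: [-0.001, 0.996, -0.092, -0.001]
contact_force: [-0.1, 0.1, -2.8]
width: 0.0201
```

Request:
{"method": "move_arm", "body": {"motion": [[[0, 0, 0, 0.04, 0], [0, 0, 0, 0.03, 0], [0, 0, 0, 0, 0]]], "grip_force": 50}}

```text
clock: 19.0
position: [0.4672, -0.2251, 0.0384]
ee_rot: [0.0, 0.996, -0.092, 0.001]
contact_force: [-0.8, 2.3, 4.4]
width: 0.0204
```

Request:
{"method": "move_arm", "body": {"motion": [[[0, 0, 0, 0.03, 0], [0, 0, 0, 0.03, 0], [0, 0, 0, 0, 0]]], "grip_force": 30}}

```text
clock: 19.38
position: [0.4678, -0.2249, 0.0329]
ee_rot: [0.0, 0.996, -0.092, 0.001]
contact_force: [0.5, 3.7, 7.2]
width: 0.0203
```

Run:
```python
from h import *
st=manip.get_state(); p=st["position"];R=rot(st["ee_rot"]); print(p,R[:,0],st["contact_force"],st["moment"],"to go tool",R.T@(np.array([.4672,-.2255,.0322])-p))
```

```text
[ 0.46776889 -0.22491615  0.03287253] [ 0.98310087 -0.18304729  0.00252457] [0.52938076 3.72238797 7.16261705] [-0.32256693  0.18324095 -0.12874571] to go tool [-0.0004541   0.00067777  0.00067174]
```

Request:
{"method": "move_arm", "body": {"motion": [[[0, 0, 0, 0.007, 0], [0, 0, 0, 0, 0], [0.3, 0, 0, 0, 0], [0.5, 0, 0, 0, 0], [1, 0, 0, 0, 0]]], "grip_force": 20}}

```text
clock: 20.0
position: [0.4666, -0.225, 0.0308]
ee_rot: [0.0, 0.996, -0.092, -0.0]
contact_force: [0.3, 0.2, 1.3]
width: 0.0596
```

Request:
{"method": "move_arm", "body": {"motion": [[[1, 0, 0, 0, 0], [1, 0, 0, 0, 0], [1, 0, 0, 0, 0]]]}}

```text
clock: 20.38
position: [0.4667, -0.225, 0.031]
ee_rot: [0.0, 0.996, -0.092, 0.0]
contact_force: [0.3, 0.4, -0.2]
width: 0.0851
```

Request:
{"method": "move_arm", "body": {"motion": [[[1, 0, 0, -0.1, 0], [1, 0, 0, -0.4, 0], [1, 0, 0, -0.4, 0], [1, 0, 0, -0.4, 0], [1, 0, 0, 0, 0]]]}}

```text
clock: 21.0
position: [0.4689, -0.2263, 0.1651]
ee_rot: [0.002, 0.996, -0.092, 0.004]
contact_force: [0.3, 0.2, -0.2]
width: 0.0853
```

```bash
python3 - <<'E'
from h import *
w,W=snap("wrist","w9"); t,_=snap("top","t9"); s,_=snap("scene","s9"); st=manip.get_state(); print(st["clock"],st["position"],st["contact_force"],st["width"])
a=cv2.resize(w,(400,250)); b=cv2.resize(t[90:310,140:480],(400,259)); c=cv2.resize(s[120:300,180:500],(400,225)); d=cv2.resize(s[130:230,240:418],(400,225),interpolation=cv2.INTER_CUBIC)
o=np.zeros((600,800,3),np.uint8); o[:250,:400]=a;o[:259,400:]=b;o[270:495,:400]=c;o[270:495,400:]=d
cv2.imwrite("pics/k9.png",o[:,:,::-1])
E
python3 ang.py 9 | grep -v '^1'
```

```text
21.15 [ 0.46610221 -0.22447083  0.16059756] [-0.33758997  0.68403729 -0.50604569] 0.08559468633816442
top area 4446.5 [[258, 157], [241, 245], [290, 252], [306, 162]]
scene area 2898.5 [[364, 168], [304, 220], [331, 253], [333, 242], [383, 193]]
wrist 3 tube end row 73.5 34.0 tube cols 297 330
wrist 4 tube end row 72.5 42.0 tube cols 297 330
wrist 5 tube end row 72.5 42.0 tube cols 297 330
wrist 9 tube end row 80.5 54.0 tube cols 302 318
```

View pics/k9.png

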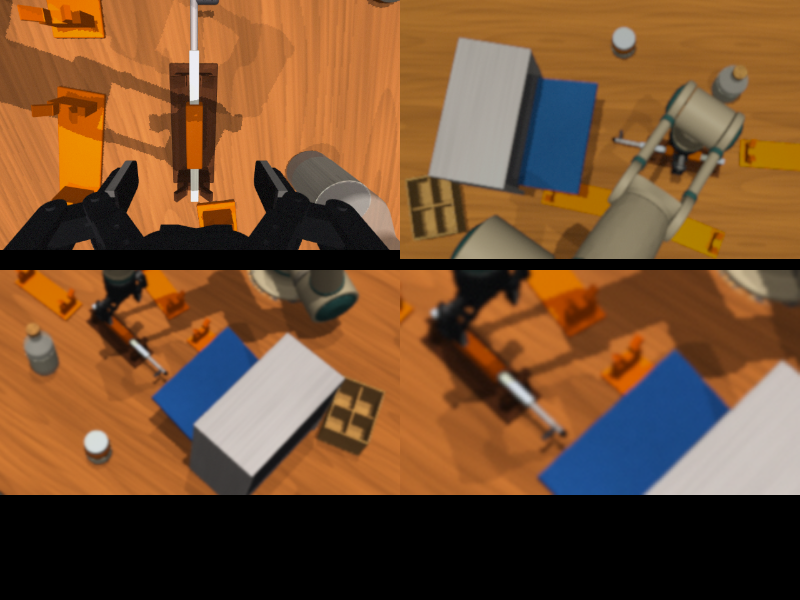

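```bash
python3 -c "
from rig import manip
print(manip.sign_off())"
```

```text
the job is handed in; nothing more can be done
None
```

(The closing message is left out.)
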